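Run the glued comb boxes to the mark

TASK

The heavy, low-friction bench carriage holds freshly glued section boxes: with closed fingers reaching down into the open bay in its middle, push it along its rail towards the stop at a working pace (it must get above 0.13 m/s), then catch and brake it so that it comes to rest and stays there, with its index tongue over the mark plate. Touch only the two sprung pushers facing the bay, and gently (never above 25 N), not the wooden boxes, their housings or the deck; do not let the carriage strike the stop, and leave the glue bottle, hammer and nail tray alone. Finish with the carriage standing still at the mark and the gripper clear of it.

Things in the scene. Friction and masses are not known exactly. Their poses are not given: they have to be found in the camera images.
- rail: Grey bench board with two flat steel rails, 260 mm wide (its x), 1100 mm long (its y), rails' top 18 mm above the bench. Fixed to the bench. Origin on the bench level. Its +y axis is the direction of travel towards the stop; it may be turned by about 0.1 rad.
- carriage: Carriage rolling along the rail's y only, 524 mm long in y, 226 mm wide in x, axes as the rail's, total mass 5.0 kg nominal (hidden: 3.2 to 7.3). Rolling friction about 0.03 N plus 0.2 N per m/s: from 0.1 m/s it would coast some 0.6 m. At rest at the start, at the robot's right. Origin: centre of its bay in x and y, at bench level (z = 0). The bay is 130 mm long in y, open at both x sides.
- front_pusher: Steel buffer block with a lengthwise spring at the bay's front (stop) end: push on it to drive. Origin in the middle of its flat face, at bench level: y = +65 mm from the carriage's origin when free. Face 190 mm wide in x, from 37 to 71 mm above the bench. It gives 80 N/m (nominal, hardly damped) and up to 40 mm towards +y into its housing: hitting it makes the carriage bounce off.
- rear_pusher: Same block at the bay's rear end, face at y = -65 mm from the carriage's origin when free, giving way towards -y with 80 N/m up to 40 mm. Hold back against it to brake; against a standing hand the carriage bounces back nearly as fast as it came. Mass of each block 0.2 kg.
- deck_top (a point): Middle of the floor of the bay (the aluminium deck), 32 mm above the bench, at the carriage's x = y = 0. Not to be touched (1 N).
- boxes (a point): Top centre of the front pair of section boxes. At each end of the carriage a grey housing (y from 110 to 262 mm from the carriage's origin, top 76 mm above the bench) carries two open square basswood boxes, 108 x 108 x 46 mm (y from 152 to 260 mm, top at 122 mm). Freshly glued. Housings and boxes move with the carriage and are not to be touched (1 N).
- tongue (a point): Tip region of the steel index tongue on the carriage's far edge: 8 mm wide in y, 32 mm above the bench, at x = +150 mm, y = 0 from the carriage's origin.
- nose (a point): Front end of the carriage that would strike the stop: y = +262 mm, x = 0, z = 28 mm from the carriage's origin.
- gauge: Dark steel bar on the bench along the rail's far (+x) side with the mark plate and the stop block; fixed, same axes as the rail; where it sits along the rail varies. Origin on the rail's centre line, level with the mark.
- mark (a point): Centre of the top of the mark plate, an aluminium pad 24 mm wide in y and 30 mm in x, top 24 mm above the bench. The tongue passes 3 mm above it. The carriage is right when the tongue's y equals the mark's in the rail's frame.
- stop_face (a point): Centre of the rubber face of the stop block that spans the rail; when the tongue is centred on the mark the carriage's nose is 60 mm short of it.
- glue: Bystander: upright glue bottle, 56 mm in diameter and 150 mm high, origin at its foot, beyond the gauge.
- hammer: Bystander: hammer, 260 mm long, lying on the bench beyond the rail, handle along the rail.
- nail_tray: Bystander: open wooden tray with one divider, 80 x 110 x 45 mm, on the bench beyond the gauge.

How it is judged:
By the outcome, as a careful person would: the job done as asked, in the order asked, and still so for the second after the job is handed in, with the robot touching nothing.
It also fails if it takes over 45 s, if anything falls off the work surface, if the arm or the gripper's body presses on something with over 40 N, if the wrist force passes 120 N, or if a joint passes its speed limit or range.

ROBOT

A 6-joint arm with a two-finger parallel gripper is mounted at the origin on the work surface. World frame = base frame: x ahead of the robot, y to its left, z up, the work surface at z = 0. Lengths are in mm, angles in rad, forces in N, time in s.
With the tool pointing down it reaches from about 350 to 875 mm from the base axis. Payload 4.2 kg.
Tool frame: the origin (TCP) lies on the mounting face of the last link; the fingertips stand 173 mm ahead of it and the grasp point (between the pads) lies 155 mm ahead of it; z points along the fingers, y is the line along which they close (so a half turn about z gives the same grasp; the last joint's range is limited). The gripper opens to 85 mm and grips with 20 to 120 N. Pads are 22 mm wide; open, the fingers measure 114 mm over their backs; the gripper's body (76 mm by 85 mm) begins 54 mm behind the grasp point. The pads swing forward as they close: fully open they stand 13 mm farther back than shut.
Start: joints at [1.49, 0.385, 0.008, 0, -1.194, -0.259], TCP at [208.279, 589.254, 404.712] pointing down, gripper open.
Joint ranges: [-3.14, 3.14], [-1.21, 2.06], [-1.07, 1.41], [-3.16, 2.05], [-2.99, -0.16], [-3.1, 3.1]. Speed limits (rad/s): [2.79, 2.79, 3.14, 3.14, 3.14, 3.14].

INTERFACE

Orientations are given as a unit quaternion [x, y, z, w].
In Python, from bench import arm gives the robot as it stands. The module is installed in compiled form; this text tells all that it offers.
- The arm moves only by the tool move_arm, never from a script. Its arguments are lists of equal length, an entry for each row: "fingers": the finger opening in mm, from 0 to 85.4; "travel": the shift along the tool's x, y, z in mm, a list of three; "dr": the turn, a rotation vector about the tool's x, y, z in rad, a list of three. A call has 1 to 10 rows; each row is the pose to reach, as a shift and turn from the pose commanded when the call began, along the tool's axes at that moment; what a row does not reach only later rows make up. A row lasts 1/10 s, in which the tool goes at most 50 mm and 8.59 degrees, less where a joint would pass 70% of its speed; a pose out of reach is approached as far as the arm can. A call with a gripper value outside its range is refused whole. The fingers move at their own pace and stop on an object; the grip force is fixed at half the most. Time passes only in rows, so rows that repeat a pose let the fingers close. It gives the time, the measured TCP pose, the force, the opening and the grip force at its end, in the units of the state.
- arm.read_state(): the state, without advancing time (a new reading comes with each control period).
- arm.get_image(name): name is "scene" or "side" or "wrist"; returns the picture (384x512x3 uint8, red, green, blue); there is no depth.
- arm.camera_model(name): a dict with "intrinsics" (3x3 intrinsics, pixels), "k1" (the pictures are not rectified: a ray, as slopes to the right and down, at radius r is drawn at 1 + k1 r^2 times it, then the intrinsics apply), "pose" (4x4, takes a point from camera to world coordinates). Camera axes: x right, y up, looking along -z (the intrinsics and any distortion apply to the point x, -y, -z); pixel columns grow to the right and rows downward; lengths in mm; the calibration is good to about 2 mm. A picture is of the moment at which its call begins: read the wrist's pose just before it. camera_model takes no time and is no camera call; for the wrist camera it gives the pose at the moment of the call.
- arm.job_done(): hands the job in; it is judged then, once.
The state is a dict: "clock": time; "joints": joint angles; "joint_vel": joint speeds; "joint_efforts": joint torques, N m; "position": TCP position; "ee_rot": TCP orientation; "contact_force": force on the tool from outside, world axes, zero at the start; "wrist_torque": the same for the moment, N m; "gripper_width": finger opening in mm; "grasp_force": force on a finger pad.
Only numpy, scipy, OpenCV 4.12 (cv2) and the standard library are available. Lean on these libraries where they do the work, as an engineer would, in place of code of your own. Each camera call takes 0.05 s, during which the arm holds its last target. There are 200 camera calls.

## Working session

There is one attempt and no reset: what is moved stays moved. The work goes in short steps, Python scripts to look and compute and a tool call to move; the robot and the scene stay as the last step left them, time stands still between calls to the robot, and variables do not carry over. Pictures are saved under pics/ and viewed, at most 10 in all, crops included, and the job is handed in when it is done.

Besides the shell and the picture viewer there is one more tool, called after "Emit:" by a JSON object that holds its "method" and its "body". move_arm: Moves the arm, as the interface text tells. Its arguments: {"type":"object","properties":{"fingers":{"type":"array","items":{"type":"number"}},"travel":{"type":"array","items":{"type":"array","items":{"type":"number"}}},"dr":{"type":"array","items":{"type":"array","items":{"type":"number"}}}},"required":["fingers","travel","dr"]}

```bash
mkdir -p pics; cat > h.py <<'E'
import numpy as np, cv2
from bench import arm
def ray(cm,uv):
    K=np.array(cm["intrinsics"]);P=np.array(cm["pose"]);uv=np.atleast_2d(np.array(uv,float))
    d=np.c_[(uv[:,0]-K[0,2])/K[0,0],(uv[:,1]-K[1,2])/K[1,1]]
    s=d.copy()
    for _ in range(20): s=d/(1+cm["k1"]*(s**2).sum(1,keepdims=True))
    return P[:3,3],np.c_[s[:,0],-s[:,1],-np.ones(len(s))]@P[:3,:3].T
def onz(cm,uv,z):
    o,d=ray(cm,uv); return o+d*((z-o[2])/d[:,2])[:,None]
E
python3 - <<'E'
from h import *
for n in("scene","side"):
    cv2.imwrite(f"pics/{n}0.png",arm.get_image(n)[:,:,::-1]); cm=arm.camera_model(n);print(n,np.round(cm["pose"],3).tolist(),np.round(cm["intrinsics"],1).tolist(),cm["k1"])
print(arm.read_state())
E
```

```text
scene [[0.62, -0.546, 0.563, 1355.944], [0.785, 0.427, -0.449, -435.507], [0.005, 0.721, 0.693, 983.928], [0.0, 0.0, 0.0, 1.0]] [[420.8, 0.0, 259.0], [0.0, 420.8, 193.2], [0.0, 0.0, 1.0]] 0.04908167968897355
side [[0.958, 0.218, -0.185, 374.188], [-0.286, 0.705, -0.65, -751.805], [-0.011, 0.675, 0.737, 1098.683], [0.0, 0.0, 0.0, 1.0]] [[398.4, 0.0, 253.6], [0.0, 398.4, 196.5], [0.0, 0.0, 1.0]] 0.03165219715457572
{'clock': 0.1, 'joints': array([ 1.48959382e+00,  3.85491749e-01,  6.77897111e-03, -4.20466752e-04,
       -1.19396229e+00, -2.58614358e-01]), 'joint_vel': array([-0.0001839 , -0.00178422,  0.00374688,  0.00201211,  0.00049011,
        0.00064393]), 'joint_efforts': array([-1.14885061e-04, -3.93316591e+01,  1.88930798e+01,  4.19794276e+00,
       -2.57381485e-03,  3.06086164e-06]), 'position': array([208.22263124, 589.11580879, 403.73193858]), 'ee_rot': array([ 9.85586686e-01, -1.69168451e-01, -1.11422818e-04,  9.52986388e-04]), 'contact_force': array([ 0.12065269, -0.52880841, -0.90535685]), 'wrist_torque': array([0.02340317, 0.01369126, 0.01015913]), 'grasp_force': 0.0, 'gripper_width': 85.51447574713481}
```

View pics/scene0.png

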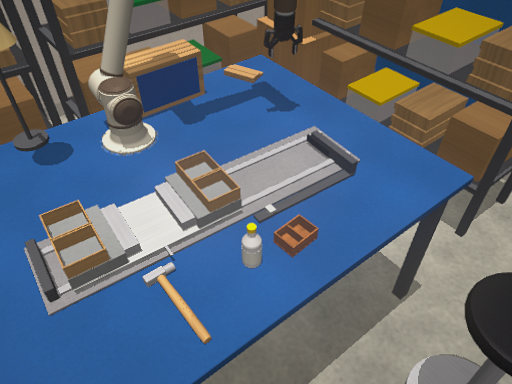

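View pics/side0.png

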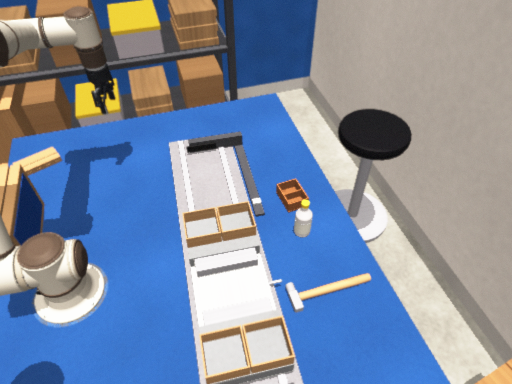

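The scene view shows the carriage at lower left, with its tongue near (168,250) and the mark near (270,209). In the side view the tongue is near (277,283), the mark near (258,206), and the stop at the top, near (215,142). I'll enlarge both for exact pixels.

```bash
python3 - <<'E'
import cv2
a=cv2.imread("pics/side0.png")[125:325,165:315]; cv2.imwrite("pics/sidec.png",cv2.resize(a,None,fx=3,fy=3,interpolation=cv2.INTER_CUBIC))
a=cv2.imread("pics/scene0.png")[120:300,100:365]; cv2.imwrite("pics/scenec.png",cv2.resize(a,None,fx=3,fy=3,interpolation=cv2.INTER_CUBIC))
E
```

```text
(no output)
```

View pics/sidec.png

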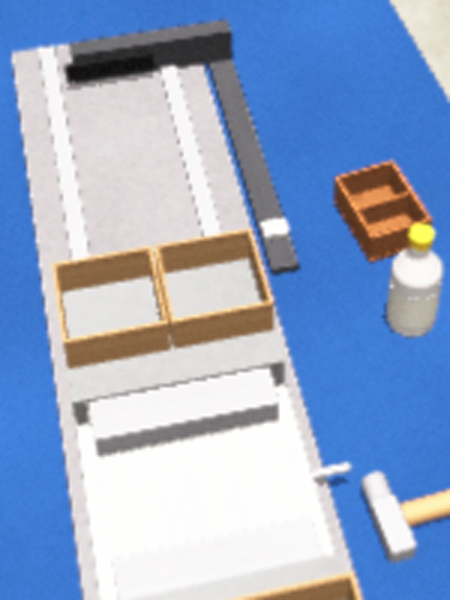

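View pics/scenec.png

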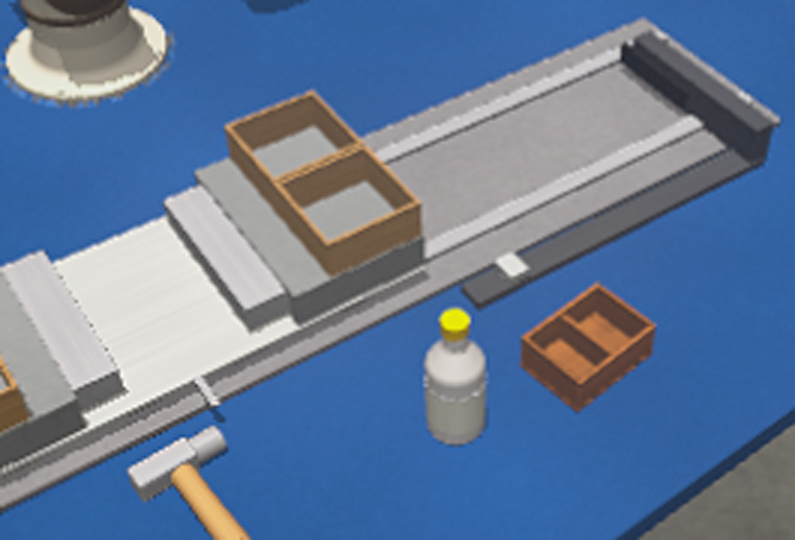

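The side crop shows the mark at (274,227), the tongue from (318,477) to (350,466), and the front box rim corners. The scene crop shows the mark at (512,264), the tongue from (197,380) to (217,405), and the box rim corners (227,127), (314,92), (421,204), (329,246).

```bash
python3 - <<'E'
from h import *
S=arm.camera_model("side");C=arm.camera_model("scene")
s=lambda p:(np.array(p,float)+.5)/3-.5+[165,125]
c=lambda p:(np.array(p,float)+.5)/3-.5+[100,120]
R=lambda x:np.round(x,1).tolist()
for n,z,a,b in(("mark",24,[(274,227)],[(512,264)]),("tongue mid",32,[(334,472),(350,466)],[(207,392),(217,404)]),
 ("box FL,FR,RR,RL",122,[(55,263),(253,232),(273,308),(67,345)],[(314,92),(421,204),(329,246),(227,127)])):
    print(n,"side",R(onz(S,s(a),z)),"scene",R(onz(C,c(b),z)))
# rail outer edge near side (left) z~12?, gauge bar outer top edge
print("bar outer edge side",R(onz(S,s([(233,62),(299,266)]),20)),"scene",R(onz(C,c([(768,160),(478,306)]),0)))
print("board left edge side", R(onz(S,s([(12,52),(82,590)]),12)),"scene far edge",R(onz(C,c([(645,18),(380,138)]),12)))
print("rail inner-left line scene",R(onz(C,c([(620,60),(385,162)]),18)),R(onz(C,c([(695,122),(430,248)]),18)))
print("front pusher top rear edge scene",R(onz(C,c([(165,203),(250,307)]),71)),"side",R(onz(S,s([(92,437),(278,403)]),71)))
E
```

```text
mark side [[647.2, 174.2, 24.0]] scene [[650.1, 174.2, 24.0]]
tongue mid side [[606.8, -168.7, 32.0], [624.5, -166.9, 32.0]] scene [[608.0, -166.5, 32.0], [626.3, -166.2, 32.0]]
box FL,FR,RR,RL side [[383.2, 109.3, 122.0], [598.2, 89.5, 122.0], [588.7, -17.7, 122.0], [376.3, -1.8, 122.0]] scene [[384.5, 107.8, 122.0], [601.7, 93.4, 122.0], [594.7, -11.6, 122.0], [378.5, 2.2, 122.0]]
bar outer edge side [[682.9, 488.9, 20.0], [658.4, 109.9, 20.0]] scene [[686.5, 536.5, 0.0], [657.9, 122.2, -0.0]]
board left edge side [[393.0, 611.4, 12.0], [339.5, -208.1, 12.0]] scene far edge [[397.9, 611.0, 12.0], [383.0, 190.8, 12.0]]
rail inner-left line scene [[451.2, 515.5, 18.0], [427.7, 166.7, 18.0]] [[597.6, 501.9, 18.0], [572.5, 123.6, 18.0]]
front pusher top rear edge scene [[389.9, -86.7, 71.0], [572.6, -93.0, 71.0]] side [[380.4, -82.1, 71.0], [569.4, -98.1, 71.0]]
```

Numbers so far:
- Rail yaw is about -0.067 rad.
- Carriage origin is about (473, -157).
- The tongue has about 342 mm to go to the mark.

The pushers are nearly lossless springs, so a hand moving at u throws the carriage off at about 2u. A catch with the hand at v/2 stops it dead, whatever its mass. First I'll move over the bay.

Emit:
{"method": "move_arm", "body": {"fingers": [0,0,0,0,0,0,0,0,0,0], "travel": [[498,615,0],[498,615,0],[498,615,0],[498,615,0],[498,615,0],[498,615,0],[498,615,0],[498,615,0],[498,615,0],[498,615,0]], "dr": [[0,0,-0.273],[0,0,-0.273],[0,0,-0.273],[0,0,-0.273],[0,0,-0.273],[0,0,-0.273],[0,0,-0.273],[0,0,-0.273],[0,0,-0.273],[0,0,-0.273]]}}

```text
clock: 1.1
position: [375.3, 115.9, 404.8]
ee_rot: [0.999, -0.033, 0.0, -0.0]
contact_force: [1.7, 0.8, -0.1]
gripper_width: 0.3
grasp_force: 0.0
```

Emit:
{"method": "move_arm", "body": {"fingers": [0,0,0,0,0,0,0,0], "travel": [[116,268,0],[116,268,0],[116,268,0],[116,268,0],[116,268,0],[116,268,0],[116,268,0],[116,268,0]], "dr": [[0,0,0],[0,0,0],[0,0,0],[0,0,0],[0,0,0],[0,0,0],[0,0,0],[0,0,0]]}}

```text
clock: 1.9
position: [473.1, -158.1, 403.8]
ee_rot: [0.999, -0.035, -0.001, -0.0]
contact_force: [0.1, 0.2, -0.4]
gripper_width: 0.1
grasp_force: 0.0
```

```bash
cat >> h.py <<'E'
Y=np.array([0.0666,0.9978,0]); X=np.array([0.9978,-0.0666,0])
def boxes(name):
    "brown components in the picture: (area, centroid at z=122 along rail, contour)"
    im=arm.get_image(name); cm=arm.camera_model(name)
    hsv=cv2.cvtColor(im,cv2.COLOR_RGB2HSV)
    m=cv2.inRange(hsv,(8,70,60),(22,190,230)); m=cv2.morphologyEx(m,cv2.MORPH_CLOSE,np.ones((3,3)))
    out=[]
    for c in cv2.findContours(m,cv2.RETR_EXTERNAL,cv2.CHAIN_APPROX_NONE)[0]:
        a=cv2.contourArea(c)
        if a<250: continue
        h=c; M=cv2.moments(h); uv=(M["m10"]/M["m00"],M["m01"]/M["m00"])
        p=onz(cm,[uv],122)[0]
        if 250<p[0]<750 and abs(p[1])<600: out.append((a,np.round(uv,1),round(p@X,1),round(p@Y,1),np.round(onz(cm,[h[h[:,0,1].argmin(),0]],122)[0]@Y,1)))
    return im,out
E
python3 - <<'E'
from h import *
print(arm.read_state()["position"])
for n in("scene","side"):
    im,o=boxes(n); print(n,o); cv2.imwrite(f"pics/{n}1.png",im[:,:,::-1])
a=cv2.imread("pics/scene1.png"); b=cv2.imread("pics/side1.png"); 
cv2.imwrite("pics/both1.png",cv2.resize(np.hstack([a[:,:365],b[:,130:400]]),None,fx=1.25,fy=1.25))
w=arm.get_image("wrist");cv2.imwrite("pics/w1.png",w[:,:,::-1])
E
```

```text
[ 473.12251152 -158.06008134  403.80556678]
scene [(2994.0, array([ 73.9, 238.7]), np.float64(514.5), np.float64(-332.7), np.float64(-287.3)), (2135.5, array([207.9, 180.6]), np.float64(512.5), np.float64(69.5), np.float64(125.1))]
side [(2629.0, array([257.9, 346.7]), np.float64(510.3), np.float64(-342.0), np.float64(-278.6)), (518.5, array([199.8, 229.4]), np.float64(418.6), np.float64(53.4), np.float64(134.6)), (252.0, array([245.9, 223.7]), np.float64(561.9), np.float64(42.6), np.float64(135.2)), (593.5, array([291.2, 194. ]), np.float64(735.5), np.float64(131.6), np.float64(198.2)), (812.5, array([219. , 151.6]), np.float64(536.2), np.float64(399.7), np.float64(474.3))]
```

View pics/both1.png

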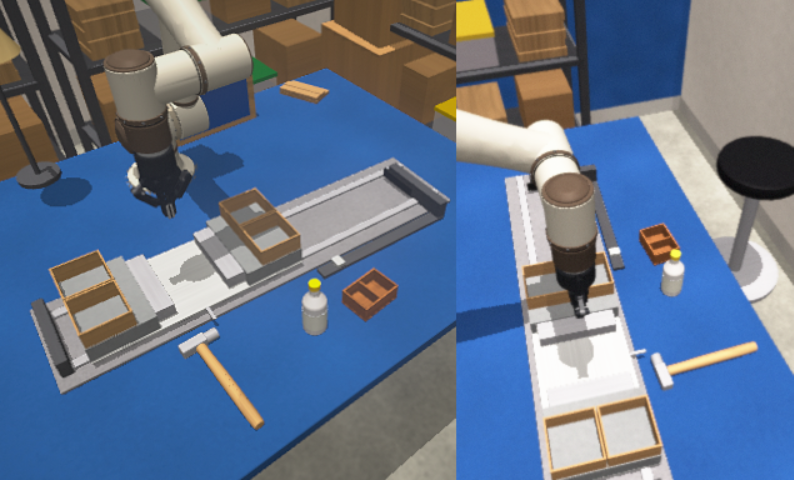

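View pics/w1.png

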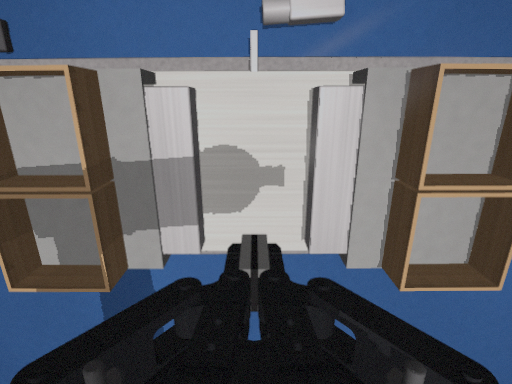

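The tool is aligned with the rail. In the wrist view the finger tips sit at u≈254, the tongue at u≈254 and the bay midway at u≈255, so the hand is centred over the bay. The front boxes are unobstructed in the scene view, so I'll track them there. Now descending.

Emit:
{"method": "move_arm", "body": {"fingers": [0,0,0,0,0,0,0], "travel": [[0,0,45],[0,0,90],[0,0,135],[0,0,165],[0,0,182],[0,0,182],[0,0,182]], "dr": [[0,0,0],[0,0,0],[0,0,0],[0,0,0],[0,0,0],[0,0,0],[0,0,0]]}}

```text
clock: 2.75
position: [473.7, -156.3, 223.4]
ee_rot: [0.999, -0.032, 0.0, 0.0]
contact_force: [0.7, -0.0, 1.3]
gripper_width: 0.4
grasp_force: 0.0
```

```bash
python3 - <<'E'
from h import *
s=arm.read_state();print(s["clock"],s["position"],s["position"]@Y,s["contact_force"])
im,o=boxes("scene");print(o);cv2.imwrite("pics/s2.png",im[:,:,::-1])
cv2.imwrite("pics/s2c.png",cv2.resize(im[90:330,20:320,::-1],None,fx=2.5,fy=2.5))
E
```

```text
2.75 [ 473.73312971 -156.2566327   223.4404218 ] -124.36224167219075 [ 0.65273335 -0.00478042  1.28257094]
[(2999.0, array([ 73.9, 238.6]), np.float64(514.2), np.float64(-332.7), np.float64(-287.3)), (2145.0, array([207.8, 180.4]), np.float64(511.9), np.float64(69.7), np.float64(130.4))]
```

View pics/s2c.png

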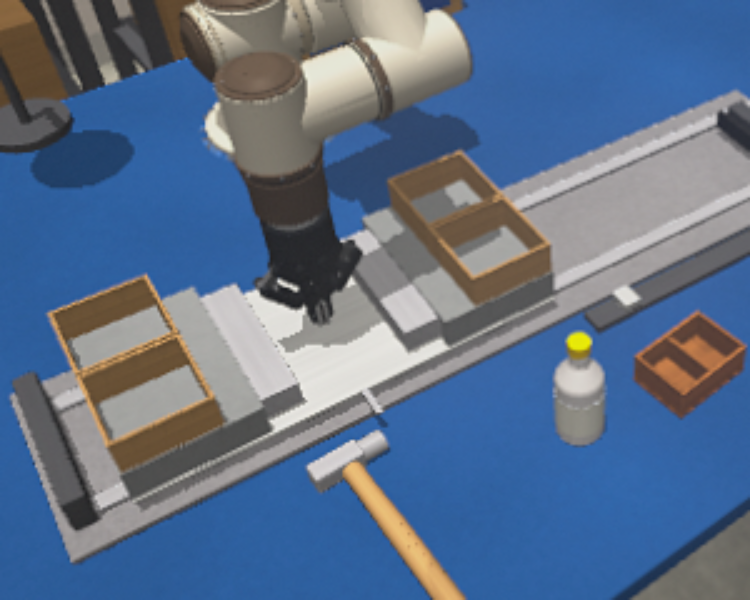

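Emit:
{"method": "move_arm", "body": {"fingers": [0,0,0,0,0,0,0,0,0,0], "travel": [[0,-4,0],[0,-12,0],[0,-20,0],[0,-28,0],[0,-36,0],[0,-44,0],[0,-52,0],[0,-60,0],[0,-68,0],[0,-76,0]], "dr": [[0,0,0],[0,0,0],[0,0,0],[0,0,0],[0,0,0],[0,0,0],[0,0,0],[0,0,0],[0,0,0],[0,0,0]]}}

```text
clock: 3.8
position: [478.3, -80.7, 222.7]
ee_rot: [0.999, -0.033, -0.0, 0.0]
contact_force: [0.1, -1.4, 0.1]
gripper_width: 0.2
grasp_force: 0.6
```

Emit:
{"method": "move_arm", "body": {"fingers": [0,0,0,0,0,0,0], "travel": [[0,-8,0],[0,-16,0],[0,-24,0],[0,-32,0],[0,-40,0],[0,-48,0],[0,-56,0]], "dr": [[0,0,0],[0,0,0],[0,0,0],[0,0,0],[0,0,0],[0,0,0],[0,0,0]]}}

```text
clock: 4.5
position: [482.2, -24.7, 222.7]
ee_rot: [0.999, -0.033, 0.0, -0.0]
contact_force: [-0.1, 0.5, -0.1]
gripper_width: -0.1
grasp_force: 0.0
```

```bash
cat > t.py <<'E'
from h import *
def run(n):
    for i in range(n):
        s=arm.read_state(); im,o=boxes("scene")
        print(round(s["clock"],3),"hand",round(s["position"]@Y+124.4,1),"F",round(s["contact_force"]@Y,2),[(q[0],q[3]-69.6,q[4]) for q in o if q[3]>0])
    return im
E
python3 -c "
from t import *
im=run(2);cv2.imwrite('pics/s3.png',im[:,:,::-1])"
```

```text
4.5 hand 131.9 F 0.53 [(1992.5, np.float64(102.20000000000002), np.float64(232.9))]
4.55 hand 132.6 F 1.19 [(1984.5, np.float64(108.9), np.float64(241.6))]
```

Emit:
{"method": "move_arm", "body": {"fingers": [0,0,0,0], "travel": [[0,-8,0],[0,-16,0],[0,-24,0],[0,-32,0]], "dr": [[0,0,0],[0,0,0],[0,0,0],[0,0,0]]}}

```text
clock: 5.0
position: [484.3, 7.2, 222.7]
ee_rot: [0.999, -0.033, 0.0, -0.0]
contact_force: [1.1, -0.1, -0.2]
gripper_width: 0.1
grasp_force: 0.0
```

```bash
python3 -c "
from t import *
im=run(1);cv2.imwrite('pics/s4.png',im[:,:,::-1])"
```

```text
5.0 hand 163.8 F -0.07 [(1912.0, np.float64(167.6), np.float64(296.8))]
```

Emit:
{"method": "move_arm", "body": {"fingers": [0,0,0,0,0,0], "travel": [[0,-10,0],[0,-22,0],[0,-34,0],[0,-46,0],[0,-57,0],[0,-66,0]], "dr": [[0,0,0],[0,0,0],[0,0,0],[0,0,0],[0,0,0],[0,0,0]]}}

```text
clock: 5.65
position: [488.7, 73.5, 222.7]
ee_rot: [0.999, -0.033, 0.0, -0.0]
contact_force: [0.3, -0.1, 0.4]
gripper_width: 0.1
grasp_force: 0.0
```

```bash
python3 -c "
from t import *
im=run(1);cv2.imwrite('pics/s5.png',im[:,:,::-1])
cv2.imwrite('pics/s5c.png',cv2.resize(im[90:290,100:360,::-1],None,fx=3,fy=3,interpolation=cv2.INTER_CUBIC))"
```

```text
5.65 hand 230.3 F -0.05 [(1827.0, np.float64(245.70000000000002), np.float64(381.5))]
```

View pics/s5c.png

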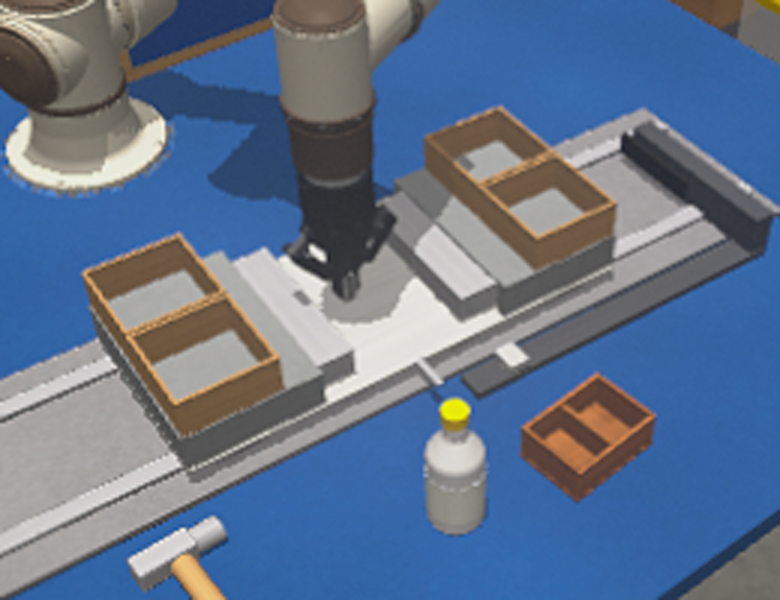

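The tongue now spans about (418,360) to (440,385) in the crop, and the mark is at (512,354). I'll compute what distance is left.

```bash
python3 - <<'E'
from h import *
C=arm.camera_model("scene");c=lambda p,o:(np.array(p,float)+.5)/3-.5+o
print(onz(C,c([(207,392),(217,404)],[100,120]),32)@Y, onz(C,c([(429,373),(439,385)],[100,90]),32)@Y, onz(C,c([(512,354)],[100,90]),24)@Y)
E
```

```text
[-125.60791005 -124.12388485] [125.47501984 124.77885243] [217.06813166]
```

Emit:
{"method": "move_arm", "body": {"fingers": [0,0,0,0,0,0,0,0,0,0], "travel": [[0,-5.5,0],[0,-11,0],[0,-16.5,0],[0,-22,0],[0,-27.3,0],[0,-32.6,0],[0,-37.9,0],[0,-43.2,0],[0,-48.5,0],[0,-53.8,0]], "dr": [[0,0,0],[0,0,0],[0,0,0],[0,0,0],[0,0,0],[0,0,0],[0,0,0],[0,0,0],[0,0,0],[0,0,0]]}}

```text
clock: 6.7
position: [492.2, 126.4, 222.7]
ee_rot: [0.999, -0.033, -0.0, 0.0]
contact_force: [0.2, 0.0, 0.2]
gripper_width: -0.1
grasp_force: 0.0
```

Emit:
{"method": "move_arm", "body": {"fingers": [0,0,0,0,0], "travel": [[0,-5.3,0],[0,-10.6,0],[0,-15.9,0],[0,-21.2,0],[0,-26,0]], "dr": [[0,0,0],[0,0,0],[0,0,0],[0,0,0],[0,0,0]]}}

```text
clock: 7.2
position: [494.0, 152.4, 222.7]
ee_rot: [0.999, -0.033, 0.0, 0.0]
contact_force: [-0.0, -0.8, 0.4]
gripper_width: 0.1
grasp_force: 0.0
```

```bash
python3 -c "
from t import *
im=run(1);cv2.imwrite('pics/s6.png',im[:,:,::-1]);im=run(2)
cv2.imwrite('pics/s6c.png',cv2.resize(im[90:290,120:380,::-1],None,fx=3,fy=3,interpolation=cv2.INTER_CUBIC))"
```

```text
7.2 hand 309.4 F -0.76 [(1757.0, np.float64(326.20000000000005), np.float64(457.5))]
7.25 hand 309.9 F 0.46 [(1757.5, np.float64(326.20000000000005), np.float64(457.5))]
7.3 hand 309.6 F 0.68 [(1757.0, np.float64(326.20000000000005), np.float64(457.5))]
```

View pics/s6c.png

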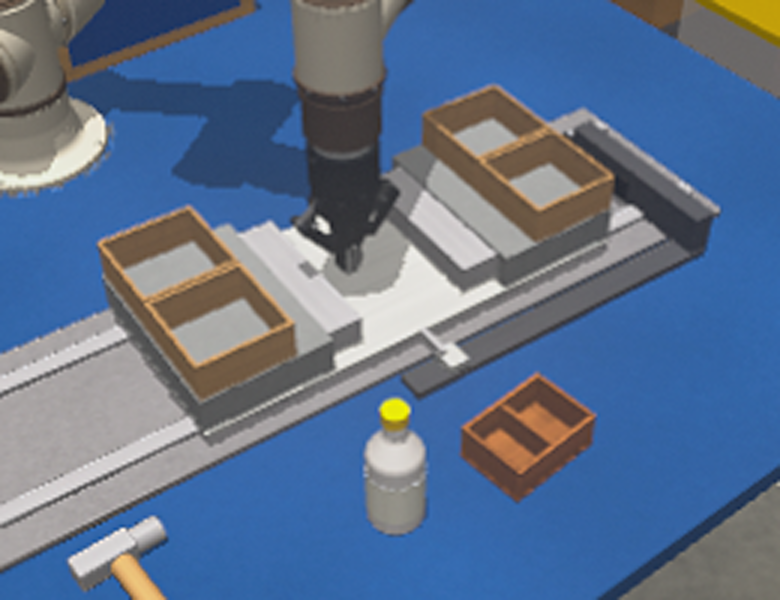

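The carriage looks at rest, with the tongue meeting the mark plate near (450,352). I'll lift clear and check its position and drift from above.

Emit:
{"method": "move_arm", "body": {"fingers": [0,0,0,0,0,0,0,0], "travel": [[0,-5,-30],[0,-12,-70],[0,-20,-115],[0,-20,-160],[0,-20,-182],[0,-20,-182],[0,-20,-182],[0,-20,-182]], "dr": [[0,0,0],[0,0,0],[0,0,0],[0,0,0],[0,0,0],[0,0,0],[0,0,0],[0,0,0]]}}

```text
clock: 8.15
position: [494.9, 171.6, 403.1]
ee_rot: [0.999, -0.034, -0.001, 0.001]
contact_force: [0.3, -0.0, -0.9]
gripper_width: 0.1
grasp_force: 0.0
```

```bash
python3 -c "
from t import *
im=run(1);cv2.imwrite('pics/s7.png',im[:,:,::-1])
print(arm.read_state()['position']);w=arm.get_image('wrist');d=arm.get_image('side')
cv2.imwrite('pics/w7.png',w[:,:,::-1]);cv2.imwrite('pics/d7.png',d[:,:,::-1])
np.save('w7.npy',arm.camera_model('wrist'),allow_pickle=True)
f=lambda a,y,x,h,ww,s:cv2.resize(a[y:y+h,x:x+ww,::-1],None,fx=s,fy=s,interpolation=cv2.INTER_CUBIC)
cv2.imwrite('pics/m7.png',np.vstack([f(w,0,180,100,160,5)[:300],np.hstack([f(im,180,240,60,80,5),f(d,180,220,60,80,5)])]))
"
```

```text
8.15 hand 328.6 F 0.01 [(1757.0, np.float64(326.20000000000005), np.float64(457.5))]
[495.01224918 171.66799302 403.06312847]
```

View pics/m7.png

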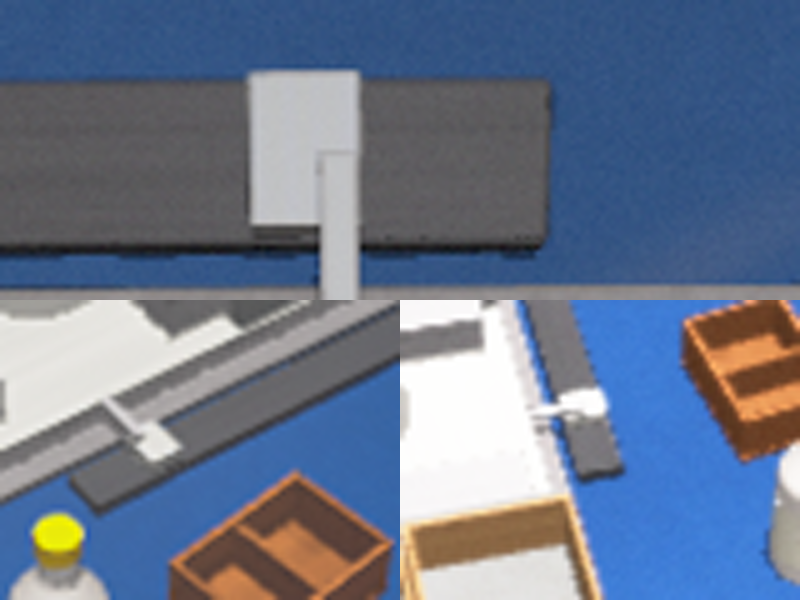

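The tongue is motionless but sits 7–8 mm short: its centre is at crop u≈340 and the plate centre at 305, with 24 mm spanning 110 px. I'll go back down and nudge it forward very slowly at the front pusher.

Emit:
{"method": "move_arm", "body": {"fingers": [0,0,0,0,0,0,0,0,0,0], "travel": [[0,-20,30],[0,-36,70],[0,-36,115],[0,-36,155],[0,-36,175],[0,-36,182],[0,-38,182],[0,-42,182],[0,-47,182],[0,-50,182]], "dr": [[0,0,0],[0,0,0],[0,0,0],[0,0,0],[0,0,0],[0,0,0],[0,0,0],[0,0,0],[0,0,0],[0,0,0]]}}

```text
clock: 9.3
position: [499.0, 222.7, 224.1]
ee_rot: [0.999, -0.033, 0.001, -0.001]
contact_force: [-0.9, -0.6, 0.4]
gripper_width: 0.1
grasp_force: 0.0
```

Emit:
{"method": "move_arm", "body": {"fingers": [0,0,0,0,0,0,0,0,0,0], "travel": [[0,-0.5,0],[0,-1,0],[0,-1.5,0],[0,-2,0],[0,-2.4,0],[0,-2.8,0],[0,-3.2,0],[0,-3.6,0],[0,-4,0],[0,-4.4,0]], "dr": [[0,0,0],[0,0,0],[0,0,0],[0,0,0],[0,0,0],[0,0,0],[0,0,0],[0,0,0],[0,0,0],[0,0,0]]}}

```text
clock: 10.3
position: [498.9, 226.3, 222.7]
ee_rot: [0.999, -0.033, 0.0, 0.0]
contact_force: [0.3, -0.6, -0.9]
gripper_width: 0.2
grasp_force: 0.0
```

```bash
cat > c.py <<'E'
from t import *
run(1)
E
python3 c.py
```

```text
10.3 hand 383.4 F -0.58 [(1683.0, np.float64(328.29999999999995), np.float64(457.5))]
```

```bash
cat > c.py <<'E'
from t import *
# tongue: bright pixels between board edge and gauge bar, scene camera; plus side-camera front-right box corner
im=run(1); cv2.imwrite('pics/cur.png',im[:,:,::-1])
def tong(f):
    g=cv2.cvtColor(cv2.imread(f),cv2.COLOR_BGR2GRAY)
    C=arm.camera_model("scene"); out=[]
    # sample a line along rail at x=+139..143, z=32: intensity profile -> bright-weighted centre (tongue between board and bar)
    o=np.array([473.,-157,0])
    K=np.array(C["intrinsics"]);P=np.array(C["pose"])
    for x in(136,139,142):
        y=np.arange(315,365,0.5); p=o+X*x+Y*y[:,None]+[0,0,32]
        q=(p-P[:3,3])@P[:3,:3]; s=np.c_[q[:,0]/-q[:,2],-q[:,1]/-q[:,2]]; s*=1+C["k1"]*(s**2).sum(1,keepdims=True)
        uv=(s*[K[0,0],K[1,1]]+[K[0,2],K[1,2]]).astype(np.float32)
        v=cv2.remap(g,uv[:,:1],uv[:,1:],cv2.INTER_LINEAR).ravel().astype(float); w=np.clip(v-(v.min()+v.max())/2,0,None)
        out.append((round((w*y).sum()/w.sum(),1),int(v.min()),int(v.max())))
    return out
print(tong('pics/s7.png'),tong('pics/cur.png'))
E
python3 c.py
```

```text
10.35 hand 383.4 F 0.15 [(1684.0, np.float64(328.20000000000005), np.float64(457.5))]
[(np.float64(340.6), 105, 208), (np.float64(340.4), 105, 207), (np.float64(341.2), 107, 207)] [(np.float64(340.8), 104, 207), (np.float64(340.7), 104, 205), (np.float64(341.3), 107, 205)]
```

The carriage has not moved yet; the change in box area is only the gripper's shadow. The tongue profile makes a good gauge: it reads 340.7 now and should reach about 348.

Emit:
{"method": "move_arm", "body": {"fingers": [0,0,0,0,0,0,0,0,0,0], "travel": [[0,-0.4,0],[0,-0.8,0],[0,-1.2,0],[0,-1.6,0],[0,-2,0],[0,-2.4,0],[0,-2.8,0],[0,-3.2,0],[0,-3.6,0],[0,-4,0]], "dr": [[0,0,0],[0,0,0],[0,0,0],[0,0,0],[0,0,0],[0,0,0],[0,0,0],[0,0,0],[0,0,0],[0,0,0]]}}

```text
clock: 11.4
position: [499.2, 230.2, 222.7]
ee_rot: [0.999, -0.033, -0.0, 0.0]
contact_force: [-0.5, 1.0, -0.1]
gripper_width: 0.1
grasp_force: 0.0
```

```bash
python3 c.py
```

```text
11.4 hand 387.4 F 0.94 [(1661.5, np.float64(329.70000000000005), np.float64(457.5))]
[(np.float64(340.6), 105, 208), (np.float64(340.4), 105, 207), (np.float64(341.2), 107, 207)] [(np.float64(339.1), 105, 215), (np.float64(340.0), 105, 209), (np.float64(340.7), 107, 208)]
```

Emit:
{"method": "move_arm", "body": {"fingers": [0,0,0,0,0,0,0,0], "travel": [[0,-0.4,0],[0,-0.8,0],[0,-1.2,0],[0,-1.6,0],[0,-2,0],[0,-2.4,0],[0,-2.8,0],[0,-3.2,0]], "dr": [[0,0,0],[0,0,0],[0,0,0],[0,0,0],[0,0,0],[0,0,0],[0,0,0],[0,0,0]]}}

```text
clock: 12.25
position: [499.4, 233.4, 222.7]
ee_rot: [0.999, -0.033, 0.0, -0.0]
contact_force: [-0.4, -0.2, -0.6]
gripper_width: -0.1
grasp_force: 0.0
```

```bash
python3 c.py
```

```text
12.25 hand 390.6 F -0.23 [(1661.5, np.float64(333.5), np.float64(467.3))]
[(np.float64(340.6), 105, 208), (np.float64(340.4), 105, 207), (np.float64(341.2), 107, 207)] [(np.float64(340.6), 113, 211), (np.float64(342.1), 110, 206), (np.float64(341.9), 116, 210)]
```

Emit:
{"method": "move_arm", "body": {"fingers": [0,0,0,0,0], "travel": [[0,0,0],[0,0,0],[0,0,0],[0,0,0],[0,0,0]], "dr": [[0,0,0],[0,0,0],[0,0,0],[0,0,0],[0,0,0]]}}

```text
clock: 12.8
position: [499.4, 233.4, 222.7]
ee_rot: [0.999, -0.033, -0.0, 0.0]
contact_force: [0.0, 1.2, -0.2]
gripper_width: 0.1
grasp_force: 0.0
```

```bash
python3 c.py
```

```text
12.8 hand 390.5 F 1.19 [(1663.5, np.float64(333.70000000000005), np.float64(467.3))]
[(np.float64(340.6), 105, 208), (np.float64(340.4), 105, 207), (np.float64(341.2), 107, 207)] [(np.float64(341.8), 108, 209), (np.float64(342.3), 107, 205), (np.float64(342.1), 116, 207)]
```

It is still again. I'll back off, lift, and measure the tongue against the plate in the wrist view, using row profiles.

Emit:
{"method": "move_arm", "body": {"fingers": [0,0,0,0,0,0,0,0,0], "travel": [[0,5,0],[0,15,0],[0,25,-10],[0,35,-50],[0,50,-95],[0,52,-140],[0,52,-182],[0,52,-182],[0,52,-182]], "dr": [[0,0,0],[0,0,0],[0,0,0],[0,0,0],[0,0,0],[0,0,0],[0,0,0],[0,0,0],[0,0,0]]}}

```text
clock: 13.75
position: [495.5, 180.5, 406.4]
ee_rot: [0.999, -0.034, 0.001, -0.001]
contact_force: [0.7, -0.1, -1.0]
gripper_width: -0.1
grasp_force: 0.0
```

```bash
cat > wm.py <<'E'
from t import *
def edges(f,cm,r0,r1):
    g=cv2.imread(f).astype(float)[:,:,2][r0:r1,180:340].mean(0); t=(g.min()+g.max())/2
    i=np.where(np.diff((g>t).astype(int)))[0]; return [round(180+k+(t-g[k])/(g[k+1]-g[k]),1) for k in i], r0,r1
def meas(f,cm):
    m,t=edges(f,cm,18,28),edges(f,cm,52,56)
    print("mark",m[0],"tongue",t[0])
    pm=onz(cm,[(np.mean(m[0][:2]),23)],24)[0]@Y; pt=onz(cm,[(np.mean(t[0][:2]),54)],32)[0]@Y
    print("mark Y",pm,"tongue Y",pt,"short by",pm-pt)
if __name__=="__main__":
    meas("pics/w7.png",np.load("w7.npy",allow_pickle=True).item())
    cm=arm.camera_model("wrist"); w=arm.get_image("wrist"); cv2.imwrite("pics/w8.png",w[:,:,::-1]); meas("pics/w8.png",cm)
    run(2)
E
python3 wm.py
```

```text
mark [np.float64(229.2), np.float64(251.8)] tongue [np.float64(243.7), np.float64(251.3)]
mark Y 218.7420194853245 tongue Y 211.2763898470901 short by 7.465629638234418
mark [np.float64(239.1), np.float64(261.4)] tongue [np.float64(248.7), np.float64(256.3)]
mark Y 218.49188371169564 tongue Y 216.0775579847472 short by 2.414325726948448
13.8 hand 337.6 F 0.34 [(1747.0, np.float64(331.29999999999995), np.float64(467.3))]
13.85 hand 337.7 F -0.08 [(1750.0, np.float64(331.20000000000005), np.float64(467.3))]
```

```bash
python3 -c "
from t import *
run(1); print(arm.job_done())"
```

```text
13.9 hand 337.9 F -0.58 [(1746.5, np.float64(331.4), np.float64(467.3))]
the job is handed in; nothing more can be done
None
```

I handed the job in with the carriage standing still, its tongue over the mark plate about 2.4 mm short of centre, and the gripper lifted clear. It averaged about 0.13 m/s over the mid-coast and I estimate a peak near 0.14. The catch left it 7.5 mm short, so I closed 5 mm of that with one slow nudge on the front pusher.

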